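# Weigh up a solder charge and lock the reading

### The job

Finish the charge of solder bars on the scale: set the loose bar down gently and flat on top of the two that lie on the pan, crosswise to them and centred, and let go of it. Then press the long key of the scale's indicator straight down just until you feel it click, no further (never down to its stop), and let it come up again. Do not push the two lower bars about, do not press the small keys, and leave the other things on the bench alone.

Things in the scene. Friction and masses are not known exactly. Their poses are not given: they have to be found in the camera images.
- solder_bar_mid (a point): The loose bar: cast solder bar, dull silvery metal, tapered: 110 x 40 mm at its broad face, 104 x 34 mm at its narrow face, 22 mm high, about 0.6 kg. It lies on the bench, broad face down. This point is its centre, half-way up (11 mm above its underside); x along its length, y across, z up. Best gripped across its sides, which lean in 8 degrees towards the top.
- pan_bar_a_mid (a point): One of the two bars on the scale pan: cast solder bar, dull silvery metal, tapered: 110 x 40 mm at its broad face, 104 x 34 mm at its narrow face, 22 mm high, about 0.6 kg. It lies broad face down, its length along the pan's x, 19.5 mm to the pan's +y side of the middle. This point is its centre, half-way up; x along its length.
- pan_bar_b_mid (a point): The other bar on the pan, the same size, lying upside down (broad face up) beside the first, 19.5 mm to the pan's -y side, so that both make one flat layer 110 mm long, about 79 mm wide and 22 mm high. This point is its centre, half-way up; its z points down.
- pan_mid (a point): Middle of the scale's pan, on its top face 45 mm above the bench. The scale platform is a black square plate, 180 x 180 mm, on a grey base, fixed to the bench. x along the two bars that lie on it, y across them, z up. The top of the layer of bars is 22 mm above this point.
- indicator: The scale's separate indicator: a black box 150 mm (x) by 190 mm (y) by 40 mm high with its origin at the centre of its underside, fixed to the bench; z up. On its top, from the -x edge to the +x edge: the long key, the two small square keys, the display window.
- long_key_top (a point): Centre of the top face of the long key, 54 mm above the bench when up; moves with it. The key is a white bar 34 mm (x) by 100 mm (y), standing 14 mm proud of the indicator, 44 mm to the -x side of the indicator's middle. x, y, z as the indicator's.
- long_key (a joint): How far the long key is pressed down: 0 up, 0.010 m at its hard stop. It rests on a snap dome: 2 N starts it, the force climbs to a peak of about 7 N at 2.5 mm, then the dome gives way (the click) and the force drops to under 3 N at 6.3 mm; pressed further it climbs again, to about 5 N at 8 mm and ever more steeply from there to the stop. It has clicked from 3.5 mm down; beyond 8.5 mm it is over-pressed. It springs back up when let go.
- small_key_a (a joint): How far the small key on the indicator's +y side is pressed (0 up, 0.010 m down): a white square key 34 x 34 mm, as high as the long key, centred 2 mm to the +x side of the indicator's middle and 45 mm to its +y side. Not to be pressed.
- small_key_b (a joint): The same for the small key on the -y side (45 mm to the -y side).
- disk_drive: Bystander: a loose disk drive, lying flat, 102 x 147 x 26 mm. Origin at the centre of its underside.
- round_tin: Bystander: a round blue tin 70 mm across, 38 mm high. Origin at the centre of its underside.
- solder_pump: Bystander: a solder pump, a blue and silver rod 22 mm thick, about 210 mm long, lying along its y. Origin at the centre of its underside.
- magnifier: Bystander: a magnifier on a stand, 70 x 100 mm foot, 205 mm high. Origin at the centre of its underside.
There are look-alikes about, which are no part of the job. What is shaped like the indicator but orange or pink is not meant.

How it is judged (in metres and radians):
On the way, in this order (a step that is already met when the one before it is completed fails the run):
1. the loose bar lies flat, crosswise and centred on the two lower bars, and is let go (x of solder_bar_mid in the frame of pan_mid between -0.022 and 0.022 m and y of solder_bar_mid in the frame of pan_mid between -0.022 and 0.022 m and z of solder_bar_mid in the frame of pan_mid between 0.03 and 0.037 m and angle between the x axis of solder_bar_mid and the y axis of pan_mid, either way round below 0.2 rad and angle between solder_bar_mid's own z axis and vertical below 0.07 rad and linear speed of solder_bar below 0.01 m/s and contact force between the fingers and solder_bar below 0.1 N), for 0.2 s.
2. the long key is pressed past its click (3.5 mm) (value of joint long_key above 0.0035 m), for 0.05 s.
At the end, for the whole second after the job is handed in: The loose bar rests flat on the two lower bars, let go: centre within 22 mm of the pan's middle in x and y, 30 to 37 mm above it, length within 0.2 rad of the pan's y, tilt under 0.07 rad; the lower bars within 15 mm of their start; the long key up again (under 2 mm down) (all of step 1 and value of joint long_key below 0.002 m and distance of each of pan_bar_a_mid, pan_bar_b_mid from where it was at the start of the episode below 0.015 m); the robot touches nothing.
It fails at once if the long key is over-pressed (beyond 8.5 mm) (value of joint long_key above 0.0085 m).
It fails at once if a small key is pressed (beyond 4 mm) (value of joint any of small_key_a, small_key_b above 0.004 m).
It fails at once if the loose bar is dropped (falls free faster than 0.5 m/s, about 13 mm) (linear speed of solder_bar above 0.5 m/s and contact force between the fingers and solder_bar below 0.1 N).
It fails at once if a lower bar is pushed away by more than 15 mm (distance of any of pan_bar_a_mid, pan_bar_b_mid from where it was at the start of the episode above 0.015 m).
It fails at once if another thing on the bench is moved by more than 20 mm (distance of any of disk_drive, round_tin, solder_pump, magnifier from where it was at the start of the episode above 0.02 m).
It also fails if it takes over 59 s, if anything falls off the work surface, if the arm or the gripper's body presses on something with over 40 N, if the wrist force passes 120 N, or if a joint passes its speed limit or range.

### The arm

A 6-joint arm with a two-finger parallel gripper is mounted at the origin on the work surface. World frame = base frame: x ahead of the robot, y to its left, z up, the work surface at z = 0. Lengths are in m, angles in degrees, forces in N, time in s.
With the tool pointing down it reaches from about 0.4 to 0.825 m from the base axis. Payload 7 kg.
Tool frame: the origin (TCP) lies midway between the tips of the shut fingers; the grasp point (between the pads) lies 19 mm behind it (ctrl.hold_point_z is the distance from the TCP to the grasp point, in m); z points along the fingers, y is the line along which they close (so a half turn about z gives the same grasp; the last joint's range is limited). The gripper opens to 88 mm and grips with 3 to 60 N. Pads are 19 mm wide; open, the fingers measure 130 mm over their backs; the gripper's body (78 mm by 193 mm) begins 47 mm behind the grasp point.
Start: joints at [-52.305, 20.546, 0.682, 0, -70.136, -16.507], TCP at [0.244, -0.629, 0.187] pointing down, gripper open.
Joint ranges: [-176.03, 176.03], [-82.01, 121.73], [-58.28, 71.71], [-173.87, 95.51], [-174.79, -0.11], [-173.66, 173.66]. Speed limits (degrees/s): [136.94, 136.94, 172.46, 180, 180, 180].

### API

Orientations are given as [roll, pitch, yaw] about the fixed x, y, z axes, in that order (R = Rz(yaw) Ry(pitch) Rx(roll)).
In Python, from plant import ctrl gives the robot as it stands.
- The arm moves only by the tool apply_moves, never from a script. Its argument "deltas" is a list of rows, each an object with "fingers": the finger opening in mm, from 0 to 87.6; "delta_pos": the shift along the tool's x, y, z in mm, a list of three; "angular": the turn, a rotation vector about the tool's x, y, z in degrees, a list of three. A call has 1 to 10 rows; each row is the pose to reach, as a shift and turn from the pose commanded when the call began, along the tool's axes at that moment; what a row does not reach only later rows make up. A row lasts 1/10 s, in which the tool goes at most 50 mm and 8.59 degrees, less where a joint would pass 70% of its speed; a pose out of reach is approached as far as the arm can. A call with a gripper value outside its range is refused whole. The fingers move at their own pace and stop on an object; the grip force is fixed at half the most. Time passes only in rows, so rows that repeat a pose let the fingers close. It gives the time, the measured TCP pose, the force, the opening and the grip force at its end, in the units of the state.
- ctrl.get_obs(): the state, without advancing time (a new reading comes with each control period).
- ctrl.snapshot(name): name is "scene" or "top" or "wrist"; returns the picture (480x640x3 uint8, red, green, blue); there is no depth.
- ctrl.camera_params(name): a dict with "fx", "fy", "cx", "cy" (pixels), "dist_coeffs" ([k1, k2, p1, p2, k3] as OpenCV has them; the pictures are not rectified), "cam_to_world" (4x4, takes a point from camera to world coordinates); the wrist camera has in their place "mount" (4x4, takes a point from camera to tool coordinates, whose origin is the TCP and whose axes are the flange's). Camera axes: x right, y up, looking along -z (the intrinsics and any distortion apply to the point x, -y, -z); pixel columns grow to the right and rows downward; lengths in m; the calibration is good to about 2 mm. A picture is of the moment at which its call begins: read the wrist's pose just before it. camera_params takes no time and is no camera call.
- ctrl.close_job(): hands the job in; it is judged then, once.
The state is a dict: "clock": time; "joint_pos": joint angles; "qvel": joint speeds; "tau": joint torques, N m; "tool_pos": TCP position; "orientation": TCP orientation; "force": force on the tool from outside, world axes, zero at the start; "moment": the same for the moment, N m; "opening": finger opening in m; "gripper_force": force on a finger pad.
Only numpy, scipy, OpenCV 4.12 (cv2) and the standard library are available. Lean on these libraries where they do the work, as an engineer would, in place of code of your own. Each camera call takes 0.05 s, during which the arm holds its last target. There are 200 camera calls.

## Working session

There is one attempt and no reset: what is moved stays moved. The work goes in short steps, Python scripts to look and compute and a tool call to move; the robot and the scene stay as the last step left them, time stands still between calls to the robot, and variables do not carry over. Pictures are saved under pics/ and viewed, at most 10 in all, crops included, and the job is handed in when it is done.

Besides the shell and the picture viewer there is one more tool, called after ">>>" as a command line: name --argument value ..., lists and objects as JSON in quotes. apply_moves: Moves the arm, as the interface text tells. Its arguments: {"type":"object","properties":{"deltas":{"type":"array"}},"required":["deltas"]}

```bash
mkdir -p pics
python3 - <<'E'
from plant import ctrl
import cv2
print(ctrl.get_obs())
for n in("scene","top"):
    cv2.imwrite(f"pics/{n}0.png",ctrl.snapshot(n)[:,:,::-1]); print(n,ctrl.camera_params(n))
print(ctrl.camera_params("wrist"))
E
```

```text
{'clock': 0.0, 'joint_pos': array([-5.23066778e+01,  2.05930489e+01,  6.34833718e-01, -2.07928462e-02,
       -7.01380364e+01, -1.65078433e+01]), 'qvel': array([ 0.0039508 ,  0.02147348,  0.03675291, -0.03301572,  0.02883686,
       -0.02398409]), 'tau': array([-2.92844870e-04, -5.82713199e+01,  2.93042207e+01,  6.99670494e+00,
        6.88069253e-03, -2.07242474e-04]), 'tool_pos': array([ 0.24371512, -0.62886155,  0.18571049]), 'orientation': array([ 1.79902161e+02, -8.61139264e-03, -1.58821595e+02]), 'force': array([ 0.26437514, -0.08650839,  0.34874678]), 'moment': array([-0.0013874 , -0.01018869, -0.00649253]), 'gripper_force': 0.0, 'opening': 0.08792198848146653}
scene {'fx': 509.91729551088997, 'fy': 509.91729551088997, 'cx': 318.8427748741992, 'cy': 237.73587051483162, 'dist_coeffs': array([0.0173358, 0.       , 0.       , 0.       , 0.       ]), 'cam_to_world': array([[ 0.44609332, -0.59318005,  0.67017772,  1.53529343],
       [ 0.89486061,  0.28306389, -0.3451077 , -0.50321375],
       [ 0.01500789,  0.75366588,  0.65708637,  1.04702582],
       [ 0.        ,  0.        ,  
[... 423 characters left out ...]
23983e-03,  9.07586063e-02,  9.95859453e-01,
         1.65926809e+00],
       [ 0.00000000e+00,  0.00000000e+00,  0.00000000e+00,
         1.00000000e+00]])}
{'fx': 396.7555546211912, 'fy': 396.7555546211912, 'cx': 322.90719939016594, 'cy': 236.87556187755004, 'dist_coeffs': array([-0.01614856,  0.        ,  0.        ,  0.        ,  0.        ]), 'mount': array([[-8.91324354e-04,  9.69534811e-01,  2.44951947e-01,
         6.56577545e-02],
       [ 9.99999373e-01,  6.98153454e-04,  8.75435859e-04,
        -6.07999812e-04],
       [ 6.77751492e-04,  2.44952574e-01, -9.69534825e-01,
        -1.97676873e-01],
       [ 0.00000000e+00,  0.00000000e+00,  0.00000000e+00,
         1.00000000e+00]])}
```

View pics/top0.png

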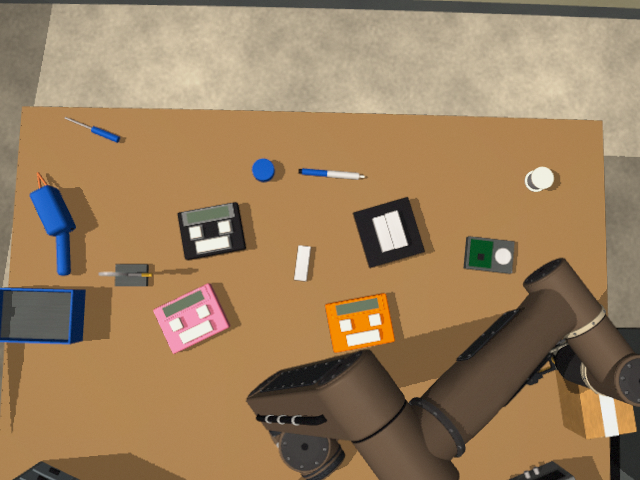

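View pics/scene0.png

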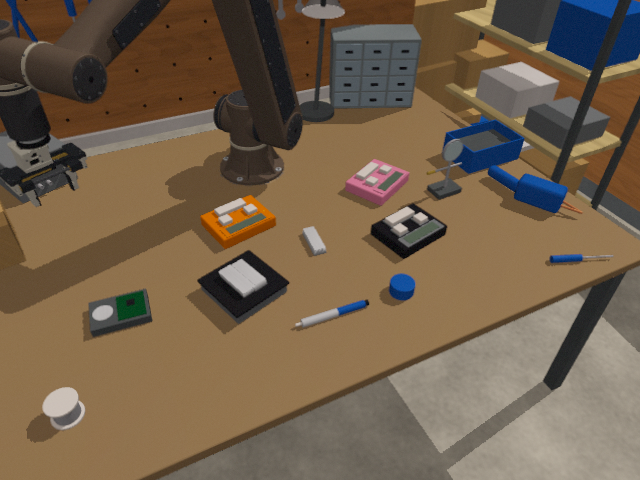

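The top view shows three white rectangular things:
- The loose bar at (302,263).
- The pan with two bars at (390,232).
- The long key of the black indicator at (212,245). The orange (360,322) and pink (192,318) boxes have the same shape, but the brief excludes them by colour.

Next I measure the three and take a crop to confirm.

```bash
cat > h.py <<'E'
import numpy as np, cv2
from plant import ctrl
from scipy.spatial.transform import Rotation as R
def cam(n,obs=None):
    p=ctrl.camera_params(n); K=np.array([[p['fx'],0,p['cx']],[0,p['fy'],p['cy']],[0,0,1]])
    if n=='wrist':
        T=np.eye(4);T[:3,:3]=R.from_euler('xyz',obs['orientation'],degrees=True).as_matrix();T[:3,3]=obs['tool_pos'];T=T@p['mount']
    else: T=p['cam_to_world']
    return K,p['dist_coeffs'],T
def ray(c,uv,z):
    K,d,T=c; u=cv2.undistortPoints(np.array(uv,float).reshape(-1,1,2),K,d).reshape(-1,2)
    D=np.c_[u[:,0],-u[:,1],-np.ones(len(u))]@T[:3,:3].T; o=T[:3,3]
    return o+D*((z-o[2])/D[:,2])[:,None]
def white(im,thr,roi,amin=80):
    m=np.zeros(im.shape[:2],np.uint8); x0,y0,x1,y1=roi
    hsv=cv2.cvtColor(im,cv2.COLOR_RGB2HSV)
    mm=((hsv[...,2]>thr)&(hsv[...,1]<60)).astype(np.uint8)*255
    m[y0:y1,x0:x1]=mm[y0:y1,x0:x1]
    return [c for c in cv2.findContours(m,cv2.RETR_EXTERNAL,cv2.CHAIN_APPROX_NONE)[0] if cv2.contourArea(c)>amin]
def rect(c,cont,z):
    """metric min-area rectangle of a contour at height z: centre, long, short, yaw of long axis"""
    P=(ray(c,cont,z)[:,:2]*1000).astype(np.float32); (cx,cy),_,_=r=cv2.minAreaRect(P)
    b=cv2.boxPoints(r); e=[b[1]-b[0],b[2]-b[1]]; e.sort(key=np.linalg.norm)
    return np.round([cx,cy,np.linalg.norm(e[1]),np.linalg.norm(e[0]),np.degrees(np.arctan2(e[1][1],e[1][0]))%180],1)
E
python3 - <<'E'
from h import *
im=cv2.imread('pics/top0.png')[:,:,::-1].copy(); c=cam('top')
for roi,z in(((280,235,325,290),.022),((360,200,420,265),.067),((175,200,245,258),.054)):
    for k in white(im,150,roi): print(cv2.boundingRect(k),z,rect(c,k,z))
s=cv2.imread('pics/top0.png')[190:300,165:435]; cv2.imwrite('pics/c.png',cv2.resize(s,None,fx=2.9,fy=2.9,interpolation=cv2.INTER_CUBIC))
E
```

```text
(294, 245, 17, 36) 0.022 [480.1  21.  108.4  38.4 174.3]
(373, 211, 35, 41) 0.067 [ 580.7 -242.9  110.1   80.3   17.7]
(195, 236, 34, 17) 0.054 [529.6 296.4 100.6  35.8 102.1]
(189, 226, 13, 13) 0.054 [565.  349.9  35.   34.6  11.9]
(218, 220, 13, 13) 0.054 [583.6 261.9  35.1  34.7  12.8]
```

View pics/c.png

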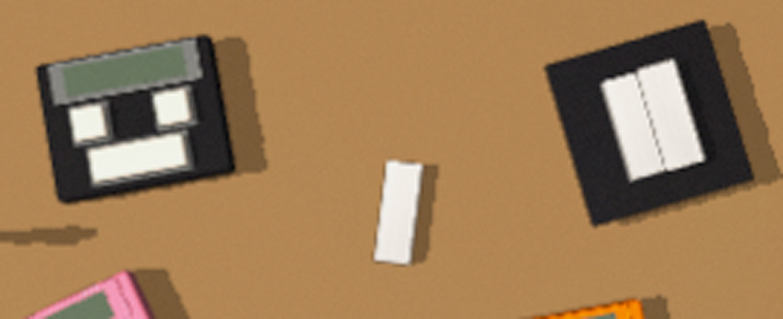

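The crop confirms it. The black box carries the long key nearest the robot, with two small keys beyond it; the two lower bars are on the black pan, and the loose bar lies on its own at about (302,263). The sizes match too: 108x38, 110x80, 101x36, and a key spacing of 46 mm. Next I go above the loose bar.

```bash
cat >> h.py <<'E'
def go(x,y,z,yaw):
    """tool-frame delta (mm, deg) from the measured pose to the tool-down pose (mm, deg)"""
    o=ctrl.get_obs(); r=R.from_euler('xyz',o['orientation'],degrees=True)
    d=r.inv().apply(np.array([x,y,z])-o['tool_pos']*1000)
    w=(r.inv()*R.from_euler('xyz',[180,0,yaw],degrees=True)).as_rotvec(degrees=True)
    print('pose',np.round(o['tool_pos']*1000,1),np.round(o['orientation'],2),'t',o['clock'],'F',np.round(o['force'],1),'open',o['opening'],'| go',np.round(d,1),np.round(w,1))
E
python3 -c "
from h import *
go(480,21,160,-185.7)"
```

```text
pose [ 243.8 -628.9  185.8] [ 1.7991e+02 -1.0000e-02 -1.5882e+02] t 0.1 F [-0.3  0.1  0.5] open 0.08786159005210811 | go [-455.1  520.6   26.5] [ 0.1 -0.  26.9]
```

>>> apply_moves --deltas '[{"fingers": 87,"delta_pos": [-455,520,0],"angular": [0,0,27]},{"fingers": 87,"delta_pos": [-455,520,0],"angular": [0,0,27]},{"fingers": 87,"delta_pos": [-455,520,0],"angular": [0,0,27]},{"fingers": 87,"delta_pos": [-455,520,0],"angular": [0,0,27]},{"fingers": 87,"delta_pos": [-455,520,0],"angular": [0,0,27]},{"fingers": 87,"delta_pos": [-455,520,0],"angular": [0,0,27]},{"fingers": 87,"delta_pos": [-455,520,0],"angular": [0,0,27]},{"fingers": 87,"delta_pos": [-455,520,0],"angular": [0,0,27]},{"fingers": 87,"delta_pos": [-455,520,0],"angular": [0,0,27]},{"fingers": 87,"delta_pos": [-455,520,0],"angular": [0,0,27]}]'

```text
clock: 1.1
tool_pos: [0.4136, -0.1615, 0.1868]
orientation: [180.0, 0.0, 174.2]
force: [1.0, -0.7, -0.2]
opening: 0.0873
gripper_force: 0.0
```

```bash
python3 -c "
from h import *
go(480,21,160,-185.7)"
```

```text
pose [ 413.6 -161.5  186.8] [1.7999e+02 3.0000e-02 1.7419e+02] t 1.1 F [ 1.  -0.7 -0.2] open 0.08734254120605382 | go [-47.5 188.3  26.9] [ 0.   0.  -0.1]
```

>>> apply_moves --deltas '[{"fingers": 87,"delta_pos": [-48,188,27],"angular": [0,0,0]},{"fingers": 87,"delta_pos": [-48,188,27],"angular": [0,0,0]},{"fingers": 87,"delta_pos": [-48,188,27],"angular": [0,0,0]},{"fingers": 87,"delta_pos": [-48,188,27],"angular": [0,0,0]},{"fingers": 87,"delta_pos": [-48,188,27],"angular": [0,0,0]},{"fingers": 87,"delta_pos": [-48,188,27],"angular": [0,0,0]},{"fingers": 87,"delta_pos": [-48,188,27],"angular": [0,0,0]}]'

```text
clock: 1.8
tool_pos: [0.4799, 0.0182, 0.1595]
orientation: [-180.0, -0.0, 174.2]
force: [-0.6, -0.7, 0.3]
opening: 0.0871
gripper_force: 0.0
```

Run:
```python
from h import *
o=ctrl.get_obs(); im=ctrl.snapshot('wrist'); cv2.imwrite('pics/w1.png',im[:,:,::-1]); c=cam('wrist',o)
for k in white(im,150,(0,0,640,480),1000): print(cv2.boundingRect(k),rect(c,k,.022))
go(480,21,160,-185.7)
```

```text
(0, 429, 195, 51) [ 703.9 -242.2  210.3   62.1   85. ]
(56, 419, 410, 61) [714.4 -67.2 415.6  73.7  84.1]
(304, 149, 45, 124) [478.2  20.5 107.3  36.8 174.5]
(83, 21, 86, 74) [ 337.8 -129.9   73.    33.5  101.8]
pose [479.9  17.9 159.7] [-1.7999e+02 -1.0000e-02  1.7414e+02] t 1.85 F [ 0.4 -0.4  0.1] open 0.08696535994422958 | go [ 0.3  3.1 -0.3] [-0.  -0.  -0.2]
```

View pics/w1.png

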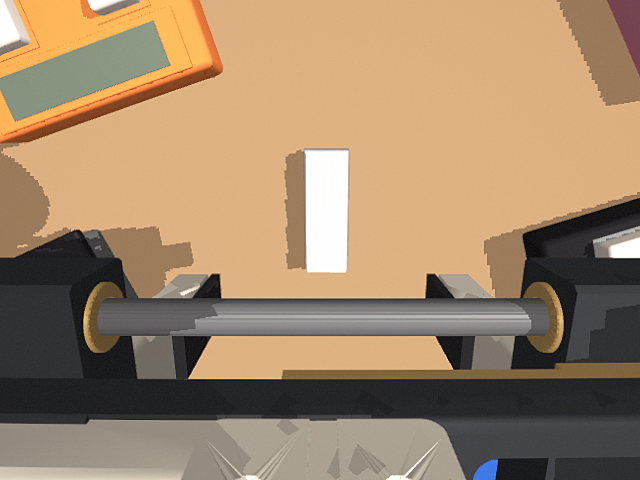

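The bar is in clear view at columns 304–349, rows 149–273. Its centre is (478, 20.5) mm with the axis at 174.5°, which agrees with the top view. I descend in two stages.

>>> apply_moves --deltas '[{"fingers": 87,"delta_pos": [2,2.5,60],"angular": [0,0,0]},{"fingers": 87,"delta_pos": [2,2.5,115],"angular": [0,0,0]},{"fingers": 87,"delta_pos": [2,2.5,115],"angular": [0,0,0]},{"fingers": 87,"delta_pos": [2,2.5,115],"angular": [0,0,0]},{"fingers": 87,"delta_pos": [2,2.5,115],"angular": [0,0,0]}]'

```text
clock: 2.35
tool_pos: [0.4792, 0.0207, 0.0455]
orientation: [-180.0, 0.0, 174.1]
force: [-0.8, -0.3, 0.9]
opening: 0.0871
gripper_force: 0.0
```

```bash
python3 -c "
from h import *
go(478.3,20.5,5,-185.6)"
```

```text
pose [479.2  20.7  45.5] [-1.8000e+02  4.0000e-02  1.7413e+02] t 2.35 F [-0.8 -0.3  0.9] open 0.0871083022915637 | go [ 0.9 -0.3 40.5] [-0.   0.  -0.3]
```

>>> apply_moves --deltas '[{"fingers": 87,"delta_pos": [1,0,20],"angular": [0,0,0]},{"fingers": 87,"delta_pos": [1,0,32],"angular": [0,0,0]},{"fingers": 87,"delta_pos": [1,0,40],"angular": [0,0,0]},{"fingers": 60,"delta_pos": [1,0,40],"angular": [0,0,0]},{"fingers": 30,"delta_pos": [1,0,40],"angular": [0,0,0]},{"fingers": 30,"delta_pos": [1,0,40],"angular": [0,0,0]},{"fingers": 30,"delta_pos": [1,0,40],"angular": [0,0,0]},{"fingers": 30,"delta_pos": [1,0,40],"angular": [0,0,0]},{"fingers": 30,"delta_pos": [1,0,40],"angular": [0,0,0]},{"fingers": 30,"delta_pos": [1,0,40],"angular": [0,0,0]}]'

```text
clock: 3.35
tool_pos: [0.4777, 0.0215, 0.0048]
orientation: [180.0, 0.0, 174.2]
force: [0.5, -0.1, -0.4]
opening: 0.0362
gripper_force: 0.0
```

>>> apply_moves --deltas '[{"fingers": 20,"delta_pos": [0,0,0],"angular": [0,0,0]},{"fingers": 20,"delta_pos": [0,0,0],"angular": [0,0,0]},{"fingers": 20,"delta_pos": [0,0,0],"angular": [0,0,0]},{"fingers": 20,"delta_pos": [0,0,0],"angular": [0,0,0]}]'

```text
clock: 3.75
tool_pos: [0.4776, 0.0215, 0.0047]
orientation: [-180.0, -0.0, 174.2]
force: [-0.6, 0.2, 0.4]
opening: 0.0203
gripper_force: 0.0
```

The fingers closed to 20 mm without meeting anything, so I look.

Run:
```python
from h import *
o=ctrl.get_obs(); im=ctrl.snapshot('wrist'); s=ctrl.snapshot('scene')
a=cv2.resize(s[180:330,230:430],(640,480),interpolation=cv2.INTER_CUBIC)
cv2.imwrite('pics/w2.png',cv2.resize(np.hstack([im,a]),(800,300))[:,:,::-1])
```

```text
(no output)
```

View pics/w2.png

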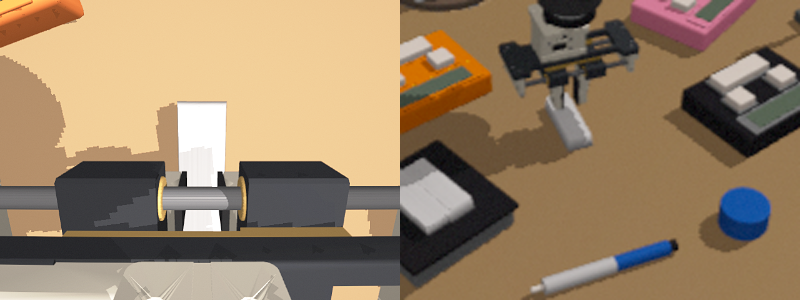

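Run:
```python
from h import *
o=ctrl.get_obs(); im=ctrl.snapshot('wrist'); s=ctrl.snapshot('scene'); c=cam('wrist',o)
print('near end corners',ray(c,[(285,161),(361,161)],.022).round(4).tolist(), o['opening'],o['gripper_force'],o['tool_pos'])
K,d,T=cam('scene'); 
for p in([.48,.02,.022],[.4777,.0215,.0047]):
    v=T[:3,:3].T@(np.array(p)-T[:3,3]); print(K[0,2]+K[0,0]*v[0]/-v[2],K[1,2]-K[1,1]*v[1]/-v[2])
a=cv2.resize(s[200:270,275:365],(720,560),interpolation=cv2.INTER_CUBIC)
cv2.imwrite('pics/s3.png',a[:,:,::-1])
```

```text
near end corners [[0.4213, 0.0094, 0.022], [0.4248, 0.0433, 0.022]] 0.01985157615406481 0.0 [0.47762832 0.02149306 0.00467241]
312.98389999183354 237.2280399774836
313.05219419760897 240.8750409409406
```

View pics/s3.png

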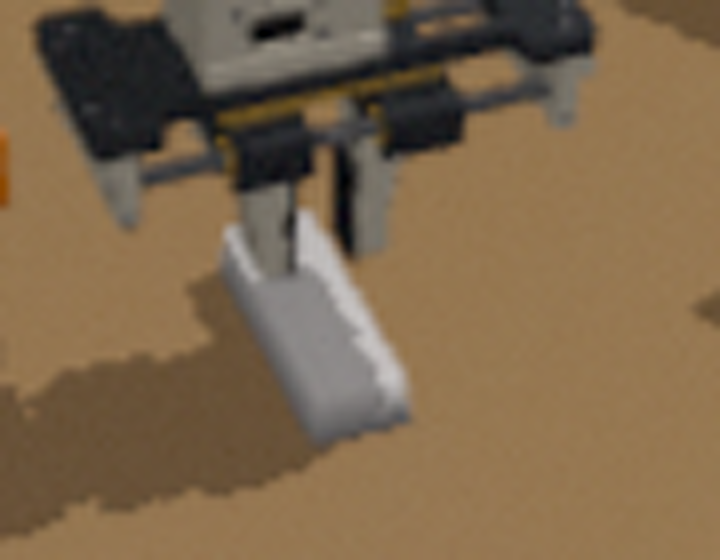

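The picture shows the left finger tip ending on the bar's top at (275,275), with the other tip at (368,255) beside it. The tips seem to be higher than the TCP reading says. I check by casting rays onto the fingers' plane.

Run:
```python
from h import *
print(ctrl.hold_point_z)
K,d,T=cam('scene')
for uv in((275/8+275,275/8+200),(368/8+275,255/8+200)):
    u=cv2.undistortPoints(np.array([[uv]],float),K,d)[0,0]; D=T[:3,:3]@[u[0],-u[1],-1]; o=T[:3,3]
    for x in (.4777,.487): print(uv,x,(o+D*(x-o[0])/D[0]).round(4))
```

```text
0.0188
(309.375, 234.375) 0.4777 [0.4777 0.0088 0.0359]
(309.375, 234.375) 0.487 [0.487  0.0043 0.0448]
(321.0, 231.875) 0.4777 [0.4777 0.0484 0.0313]
(321.0, 231.875) 0.487 [0.487  0.0436 0.0403]
```

>>> apply_moves --deltas '[{"fingers": 20,"delta_pos": [0,0,-20],"angular": [0,0,0]},{"fingers": 20,"delta_pos": [0,0,-40],"angular": [0,0,0]},{"fingers": 20,"delta_pos": [0,0,-60],"angular": [0,0,0]},{"fingers": 20,"delta_pos": [0,0,-60],"angular": [0,0,0]}]'

```text
clock: 4.35
tool_pos: [0.4795, 0.0221, 0.0672]
orientation: [179.9, 0.2, 174.2]
force: [0.1, 1.0, -1.3]
opening: 0.0199
gripper_force: 0.0
```

Run:
```python
from h import *
im=ctrl.snapshot('wrist');s=ctrl.snapshot('scene')
a=cv2.resize(s[180:270,265:375],(586,480),interpolation=cv2.INTER_CUBIC)
cv2.imwrite('pics/s4.png',cv2.resize(np.hstack([im,a]),(800,313))[:,:,::-1]); go(0,0,0,174)
```

```text
pose [477.8  21.7  64.9] [1.7995e+02 5.0000e-02 1.7418e+02] t 4.45 F [ 0.3 -0.4 -0.5] open 0.01995081180579878 | go [473.2 -70.1  64.5] [0.  0.  0.2]
```

View pics/s4.png

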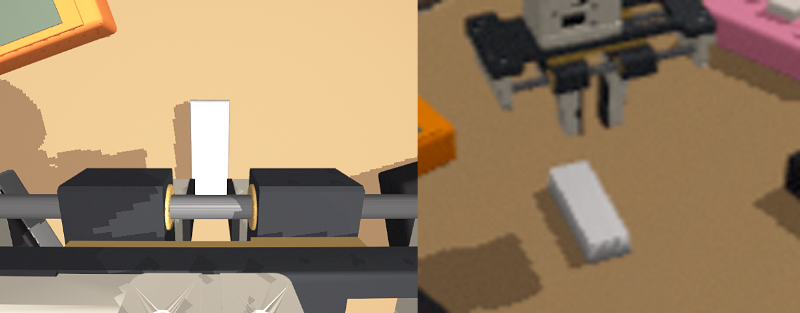

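The bar has not moved. Its drawn position agrees with the calibration, but the finger tips show about 30 mm higher than tool_pos implies (rows 218 here), so the fingers closed above the bar. I'll open up, go back down, and feel for contact in small steps using the force reading.

>>> apply_moves --deltas '[{"fingers": 80,"delta_pos": [0,-1,0],"angular": [0,0,0]},{"fingers": 80,"delta_pos": [0,-1,0],"angular": [0,0,0]},{"fingers": 80,"delta_pos": [0,-1,0],"angular": [0,0,0]},{"fingers": 80,"delta_pos": [0,-1,0],"angular": [0,0,0]},{"fingers": 80,"delta_pos": [0,-1,0],"angular": [0,0,0]},{"fingers": 80,"delta_pos": [0,-1,0],"angular": [0,0,0]},{"fingers": 80,"delta_pos": [0,-1,0],"angular": [0,0,0]},{"fingers": 80,"delta_pos": [0,-1,30],"angular": [0,0,0]},{"fingers": 80,"delta_pos": [0,-1,58],"angular": [0,0,0]},{"fingers": 80,"delta_pos": [0,-1,58],"angular": [0,0,0]}]'

```text
clock: 5.45
tool_pos: [0.475, 0.0195, 0.004]
orientation: [-179.9, -0.3, 174.1]
force: [-0.7, 0.8, -0.2]
opening: 0.0796
gripper_force: 0.0
```

>>> apply_moves --deltas '[{"fingers": 80,"delta_pos": [0,0,3],"angular": [0,0,0]},{"fingers": 80,"delta_pos": [0,0,3],"angular": [0,0,0]}]'

```text
clock: 5.65
tool_pos: [0.4783, 0.0208, 0.0045]
orientation: [180.0, 0.1, 174.2]
force: [0.2, 0.5, -0.6]
opening: 0.08
gripper_force: 0.0
```

Run:
```python
from h import *
go(478.3,20.5,5,-185.6)
im=ctrl.snapshot('wrist')[200:420,180:470]; s=ctrl.snapshot('scene')[190:265,270:360]
cv2.imwrite('pics/s5.png',np.hstack([cv2.resize(im,(400,303)),cv2.resize(s,(364,303),interpolation=cv2.INTER_CUBIC)])[:,:,::-1])
```

```text
pose [478.3  20.8   4.5] [1.7998e+02 6.0000e-02 1.7420e+02] t 5.65 F [ 0.2  0.5 -0.6] open 0.08001089986937042 | go [-0.  -0.3 -0.5] [ 0.   0.1 -0.2]
```

View pics/s5.png

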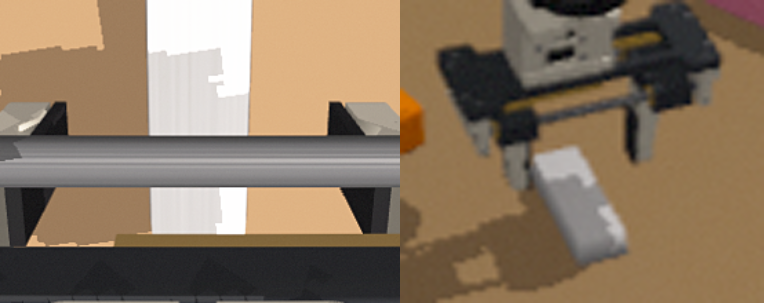

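Both fingers straddle the bar: tips at (520,188) and (640,160) in the right panel, bar centre at (583,208). They hang visibly above the bench. I feel downward in small steps.

>>> apply_moves --deltas '[{"fingers": 80,"delta_pos": [0,0,3],"angular": [0,0,0]},{"fingers": 80,"delta_pos": [0,0,6],"angular": [0,0,0]},{"fingers": 80,"delta_pos": [0,0,8],"angular": [0,0,0]},{"fingers": 80,"delta_pos": [0,0,10],"angular": [0,0,0]},{"fingers": 80,"delta_pos": [0,0,10],"angular": [0,0,0]}]'

```text
clock: 6.25
tool_pos: [0.4773, 0.0204, -0.0067]
orientation: [-180.0, -0.0, 174.2]
force: [-0.2, 0.2, 0.1]
opening: 0.0802
gripper_force: 0.0
```

>>> apply_moves --deltas '[{"fingers": 80,"delta_pos": [0,0,2],"angular": [0,0,0]},{"fingers": 80,"delta_pos": [0,0,4],"angular": [0,0,0]},{"fingers": 80,"delta_pos": [0,0,6],"angular": [0,0,0]},{"fingers": 80,"delta_pos": [0,0,8],"angular": [0,0,0]},{"fingers": 80,"delta_pos": [0,0,8],"angular": [0,0,0]}]'

```text
clock: 6.75
tool_pos: [0.4773, 0.0204, -0.0146]
orientation: [-180.0, -0.0, 174.2]
force: [-0.5, -0.7, 0.1]
opening: 0.0801
gripper_force: 0.0
```

>>> apply_moves --deltas '[{"fingers": 80,"delta_pos": [0,0,1],"angular": [0,0,0]},{"fingers": 80,"delta_pos": [0,0,2],"angular": [0,0,0]},{"fingers": 80,"delta_pos": [0,0,3],"angular": [0,0,0]},{"fingers": 80,"delta_pos": [0,0,3],"angular": [0,0,0]}]'

```text
clock: 7.15
tool_pos: [0.4774, 0.0205, -0.0174]
orientation: [-180.0, -0.0, 174.2]
force: [0.3, 0.9, -0.4]
opening: 0.0799
gripper_force: 0.0
```

>>> apply_moves --deltas '[{"fingers": 80,"delta_pos": [0,0,1],"angular": [0,0,0]},{"fingers": 80,"delta_pos": [0,0,2],"angular": [0,0,0]},{"fingers": 80,"delta_pos": [0,0,3],"angular": [0,0,0]},{"fingers": 80,"delta_pos": [0,0,3],"angular": [0,0,0]}]'

```text
clock: 7.55
tool_pos: [0.4774, 0.0205, -0.0205]
orientation: [-180.0, -0.0, 174.2]
force: [0.1, 0.1, -0.4]
opening: 0.0799
gripper_force: 0.0
```

>>> apply_moves --deltas '[{"fingers": 80,"delta_pos": [0,0,1],"angular": [0,0,0]},{"fingers": 80,"delta_pos": [0,0,2],"angular": [0,0,0]},{"fingers": 80,"delta_pos": [0,0,2],"angular": [0,0,0]}]'

```text
clock: 7.85
tool_pos: [0.4775, 0.0205, -0.0225]
orientation: [-180.0, -0.0, 174.2]
force: [-1.0, 0.3, 0.4]
opening: 0.0798
gripper_force: 0.0
```

>>> apply_moves --deltas '[{"fingers": 80,"delta_pos": [0,0,1],"angular": [0,0,0]},{"fingers": 80,"delta_pos": [0,0,2],"angular": [0,0,0]},{"fingers": 80,"delta_pos": [0,0,2],"angular": [0,0,0]}]'

```text
clock: 8.15
tool_pos: [0.4774, 0.0205, -0.0245]
orientation: [-180.0, -0.0, 174.2]
force: [0.9, 0.3, -1.4]
opening: 0.0801
gripper_force: 0.0
```

>>> apply_moves --deltas '[{"fingers": 60,"delta_pos": [0,0,0],"angular": [0,0,0]},{"fingers": 30,"delta_pos": [0,0,0],"angular": [0,0,0]},{"fingers": 30,"delta_pos": [0,0,0],"angular": [0,0,0]},{"fingers": 30,"delta_pos": [0,0,0],"angular": [0,0,0]},{"fingers": 30,"delta_pos": [0,0,0],"angular": [0,0,0]},{"fingers": 30,"delta_pos": [0,0,0],"angular": [0,0,0]},{"fingers": 30,"delta_pos": [0,0,0],"angular": [0,0,0]},{"fingers": 30,"delta_pos": [0,0,0],"angular": [0,0,0]}]'

```text
clock: 8.95
tool_pos: [0.4776, 0.0206, -0.0243]
orientation: [180.0, 0.0, 174.2]
force: [-0.2, 1.5, -1.1]
opening: 0.0344
gripper_force: 29.7
```

The grip reads 34.4 mm, meaning the tips hold the bar only near its top, about 20 mm up. That puts the true tips about 44 mm above the reported TCP. I open up and go lower.

>>> apply_moves --deltas '[{"fingers": 60,"delta_pos": [0,0,0],"angular": [0,0,0]},{"fingers": 60,"delta_pos": [0,0,0],"angular": [0,0,0]},{"fingers": 60,"delta_pos": [0,0,0],"angular": [0,0,0]},{"fingers": 60,"delta_pos": [0,0,0],"angular": [0,0,0]},{"fingers": 60,"delta_pos": [0,0,2],"angular": [0,0,0]},{"fingers": 60,"delta_pos": [0,0,4],"angular": [0,0,0]},{"fingers": 60,"delta_pos": [0,0,6],"angular": [0,0,0]},{"fingers": 60,"delta_pos": [0,0,8],"angular": [0,0,0]},{"fingers": 60,"delta_pos": [0,0,8],"angular": [0,0,0]}]'

```text
clock: 9.85
tool_pos: [0.4773, 0.0204, -0.0327]
orientation: [-180.0, -0.0, 174.2]
force: [0.7, 0.3, 0.1]
opening: 0.0602
gripper_force: 0.0
```

>>> apply_moves --deltas '[{"fingers": 60,"delta_pos": [0,0,2],"angular": [0,0,0]},{"fingers": 60,"delta_pos": [0,0,3],"angular": [0,0,0]},{"fingers": 60,"delta_pos": [0,0,4],"angular": [0,0,0]},{"fingers": 60,"delta_pos": [0,0,4],"angular": [0,0,0]}]'

```text
clock: 10.25
tool_pos: [0.4774, 0.0205, -0.0364]
orientation: [-180.0, -0.0, 174.2]
force: [-0.3, -0.5, -0.2]
opening: 0.0599
gripper_force: 0.0
```

>>> apply_moves --deltas '[{"fingers": 30,"delta_pos": [0,0,0],"angular": [0,0,0]},{"fingers": 30,"delta_pos": [0,0,0],"angular": [0,0,0]},{"fingers": 30,"delta_pos": [0,0,0],"angular": [0,0,0]},{"fingers": 30,"delta_pos": [0,0,0],"angular": [0,0,0]},{"fingers": 30,"delta_pos": [0,0,0],"angular": [0,0,0]},{"fingers": 30,"delta_pos": [0,0,0],"angular": [0,0,0]}]'

```text
clock: 10.85
tool_pos: [0.4776, 0.0206, -0.0363]
orientation: [180.0, 0.0, 174.2]
force: [0.7, 1.0, -0.1]
opening: 0.0379
gripper_force: 29.7
```

At 37.9 mm the tips are about 8 mm up the bar's side, a good grip. The tips are about 44 mm above the reported TCP. With the bar's underside on the bench the reading is z = -36.3, so resting on the layer (67 mm) it should read about +30.7. I lift and check.

>>> apply_moves --deltas '[{"fingers": 30,"delta_pos": [0,0,-5],"angular": [0,0,0]},{"fingers": 30,"delta_pos": [0,0,-25],"angular": [0,0,0]},{"fingers": 30,"delta_pos": [0,0,-50],"angular": [0,0,0]},{"fingers": 30,"delta_pos": [0,0,-80],"angular": [0,0,0]},{"fingers": 30,"delta_pos": [0,0,-110],"angular": [0,0,0]},{"fingers": 30,"delta_pos": [0,0,-140],"angular": [0,0,0]},{"fingers": 30,"delta_pos": [0,0,-160],"angular": [0,0,0]},{"fingers": 30,"delta_pos": [0,0,-160],"angular": [0,0,0]},{"fingers": 30,"delta_pos": [0,0,-160],"angular": [0,0,0]}]'

```text
clock: 11.75
tool_pos: [0.4765, 0.0204, 0.1228]
orientation: [180.0, -0.1, 174.2]
force: [-0.7, -0.5, -5.7]
opening: 0.0379
gripper_force: 29.3
```

```bash
python3 -c "
from h import *
go(582,-243,120,-252.3)"
```

```text
pose [476.5  20.4 122.8] [ 1.7998e+02 -7.0000e-02  1.7415e+02] t 11.75 F [-0.7 -0.5 -5.7] open 0.03786311803419576 | go [-131.8 -251.2    2.5] [-0.  -0.1 66.5]
```

Held: -5.7 N, which matches 0.6 kg. I move above the pan.

>>> apply_moves --deltas '[{"fingers": 30,"delta_pos": [-8,-15,0],"angular": [0,0,4]},{"fingers": 30,"delta_pos": [-24,-46,0],"angular": [0,0,12]},{"fingers": 30,"delta_pos": [-40,-77,0],"angular": [0,0,20]},{"fingers": 30,"delta_pos": [-56,-108,0],"angular": [0,0,28]},{"fingers": 30,"delta_pos": [-72,-138,0],"angular": [0,0,36]},{"fingers": 30,"delta_pos": [-88,-168,0],"angular": [0,0,44]},{"fingers": 30,"delta_pos": [-104,-198,0],"angular": [0,0,52]},{"fingers": 30,"delta_pos": [-120,-228,0],"angular": [0,0,60]},{"fingers": 30,"delta_pos": [-130,-247,0],"angular": [0,0,65]},{"fingers": 30,"delta_pos": [-132,-251,0],"angular": [0,0,66.5]}]'

```text
clock: 12.75
tool_pos: [0.5823, -0.2445, 0.12]
orientation: [-179.7, -0.1, 107.4]
force: [-0.5, 0.5, -6.8]
opening: 0.0374
gripper_force: 29.3
```

>>> apply_moves --deltas '[{"fingers": 30,"delta_pos": [0,0,0],"angular": [0,0,0]},{"fingers": 30,"delta_pos": [0,0,0],"angular": [0,0,0]},{"fingers": 30,"delta_pos": [0,0,0],"angular": [0,0,0]}]'

```text
clock: 13.05
tool_pos: [0.5829, -0.2416, 0.1231]
orientation: [-180.0, -0.0, 107.8]
force: [-0.0, 0.3, -5.8]
opening: 0.0379
gripper_force: 29.3
```

Run:
```python
from h import *
go(581,-243,42,-252.3)
t=ctrl.snapshot('top');w=ctrl.snapshot('wrist');s=ctrl.snapshot('scene')
cv2.imwrite('pics/s6.png',np.hstack([cv2.resize(w,(400,300)),cv2.resize(s[200:335,170:350],(400,300),interpolation=cv2.INTER_CUBIC)])[:,:,::-1])
```

```text
pose [ 582.9 -241.6  123.1] [-1.7995e+02 -4.0000e-02  1.0779e+02] t 13.05 F [-0.   0.3 -5.8] open 0.03793453725769971 | go [-0.8 -2.1 81.1] [-0.  -0.   0.1]
```

View pics/s6.png

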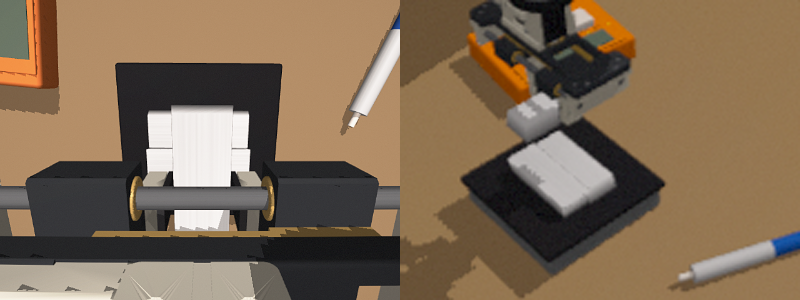

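The held bar (columns 171–233) lies crosswise over the layer (147–249) and level. I correct by 2 mm and lower.

>>> apply_moves --deltas '[{"fingers": 30,"delta_pos": [-1,-2,25],"angular": [0,0,0]},{"fingers": 30,"delta_pos": [-1,-2,55],"angular": [0,0,0]},{"fingers": 30,"delta_pos": [-1,-2,75],"angular": [0,0,0]},{"fingers": 30,"delta_pos": [-1,-2,83],"angular": [0,0,0]},{"fingers": 30,"delta_pos": [-1,-2,86],"angular": [0,0,0]},{"fingers": 30,"delta_pos": [-1,-2,86],"angular": [0,0,0]},{"fingers": 30,"delta_pos": [-1,-2,86],"angular": [0,0,0]}]'

```text
clock: 13.9
tool_pos: [0.5829, -0.2443, 0.0391]
orientation: [179.9, 0.1, 107.7]
force: [1.2, 0.4, -6.4]
opening: 0.0379
gripper_force: 29.3
```

>>> apply_moves --deltas '[{"fingers": 30,"delta_pos": [0,0,1],"angular": [0,0,0]},{"fingers": 30,"delta_pos": [0,0,2],"angular": [0,0,0]},{"fingers": 30,"delta_pos": [0,0,3],"angular": [0,0,0]},{"fingers": 30,"delta_pos": [0,0,4],"angular": [0,0,0]},{"fingers": 30,"delta_pos": [0,0,4],"angular": [0,0,0]}]'

```text
clock: 14.4
tool_pos: [0.5817, -0.2441, 0.0335]
orientation: [-180.0, -0.0, 107.7]
force: [0.2, 0.2, -6.5]
opening: 0.0379
gripper_force: 29.3
```

>>> apply_moves --deltas '[{"fingers": 30,"delta_pos": [0,0,1],"angular": [0,0,0]},{"fingers": 30,"delta_pos": [0,0,2],"angular": [0,0,0]},{"fingers": 30,"delta_pos": [0,0,2],"angular": [0,0,0]}]'

```text
clock: 14.7
tool_pos: [0.5817, -0.2441, 0.0314]
orientation: [-180.0, -0.0, 107.7]
force: [0.1, 0.7, -5.9]
opening: 0.0378
gripper_force: 29.3
```

>>> apply_moves --deltas '[{"fingers": 30,"delta_pos": [0,0,0.5],"angular": [0,0,0]},{"fingers": 30,"delta_pos": [0,0,0.5],"angular": [0,0,0]}]'

```text
clock: 14.9
tool_pos: [0.5818, -0.2441, 0.0311]
orientation: [-180.0, -0.0, 107.7]
force: [1.4, -0.4, -5.6]
opening: 0.0377
gripper_force: 29.3
```

>>> apply_moves --deltas '[{"fingers": 30,"delta_pos": [0,0,0.5],"angular": [0,0,0]},{"fingers": 30,"delta_pos": [0,0,0.5],"angular": [0,0,0]}]'

```text
clock: 15.1
tool_pos: [0.5819, -0.2442, 0.0308]
orientation: [180.0, 0.0, 107.7]
force: [0.9, 0.2, -4.9]
opening: 0.0378
gripper_force: 29.4
```

>>> apply_moves --deltas '[{"fingers": 30,"delta_pos": [0,0,0.5],"angular": [0,0,0]},{"fingers": 30,"delta_pos": [0,0,0.5],"angular": [0,0,0]}]'

```text
clock: 15.3
tool_pos: [0.582, -0.2442, 0.0308]
orientation: [180.0, 0.0, 107.7]
force: [-2.5, 1.6, 0.6]
opening: 0.0376
gripper_force: 29.8
```

The bar touched down at z = 30.8, as predicted, and the layer now carries its weight. I open partway and rise.

>>> apply_moves --deltas '[{"fingers": 40,"delta_pos": [0,0,0],"angular": [0,0,0]},{"fingers": 45,"delta_pos": [0,0,0],"angular": [0,0,0]},{"fingers": 52,"delta_pos": [0,0,0],"angular": [0,0,0]},{"fingers": 60,"delta_pos": [0,0,0],"angular": [0,0,0]},{"fingers": 60,"delta_pos": [0,0,0],"angular": [0,0,0]},{"fingers": 60,"delta_pos": [0,0,-10],"angular": [0,0,0]},{"fingers": 60,"delta_pos": [0,0,-30],"angular": [0,0,0]},{"fingers": 60,"delta_pos": [0,0,-60],"angular": [0,0,0]},{"fingers": 60,"delta_pos": [0,0,-90],"angular": [0,0,0]},{"fingers": 60,"delta_pos": [0,0,-100],"angular": [0,0,0]}]'

```text
clock: 16.3
tool_pos: [0.5838, -0.2447, 0.1347]
orientation: [179.7, 0.2, 107.7]
force: [0.3, 0.5, -0.2]
opening: 0.0604
gripper_force: 0.0
```

Run:
```python
from h import *
o=ctrl.get_obs(); c=cam('wrist',o); im=ctrl.snapshot('wrist')
for k in white(im,150,(150,80,500,300),1500): print(cv2.boundingRect(k),rect(c,k,.08))
go(527.4,295.9,130,-168)
cv2.imwrite('pics/w7.png',im[:,:,::-1])
```

```text
(190, 156, 208, 143) [ 562.2 -246.   139.3   95.3   17.6]
pose [ 583.9 -244.7  134.9] [179.69   0.19 107.72] t 16.35 F [ 1.4 -0.6  2.3] open 0.05978094112753274 | go [532.2 110.6   3.8] [  0.1   0.4 -84.3]
```

View pics/w7.png

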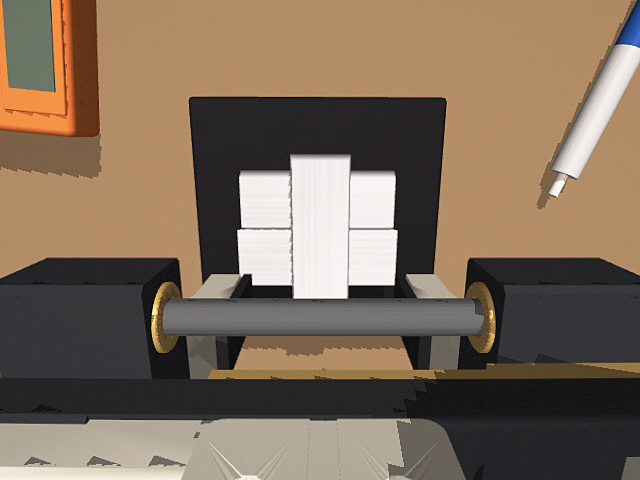

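The loose bar (columns 291–350) is centred crosswise on the layer (238–397), flat and released. I shut the fingers and travel to the long key.

>>> apply_moves --deltas '[{"fingers": 60,"delta_pos": [50,10,0],"angular": [0,0,-8]},{"fingers": 0,"delta_pos": [98,20,0],"angular": [0,0,-16]},{"fingers": 0,"delta_pos": [147,30,0],"angular": [0,0,-24]},{"fingers": 0,"delta_pos": [196,40,0],"angular": [0,0,-32]},{"fingers": 0,"delta_pos": [245,51,0],"angular": [0,0,-40]},{"fingers": 0,"delta_pos": [294,61,0],"angular": [0,0,-48]},{"fingers": 0,"delta_pos": [343,71,0],"angular": [0,0,-56]},{"fingers": 0,"delta_pos": [392,81,0],"angular": [0,0,-64]},{"fingers": 0,"delta_pos": [440,91,0],"angular": [0,0,-72]},{"fingers": 0,"delta_pos": [485,101,0],"angular": [0,0,-80]}]'

```text
clock: 17.35
tool_pos: [0.5297, 0.2507, 0.1298]
orientation: [-180.0, -0.0, -172.0]
force: [0.9, -0.5, -0.0]
opening: 0.0003
gripper_force: 0.0
```

>>> apply_moves --deltas '[{"fingers": 0,"delta_pos": [0,0,0],"angular": [0,0,0]},{"fingers": 0,"delta_pos": [0,0,0],"angular": [0,0,0]}]'

```text
clock: 17.55
tool_pos: [0.5299, 0.2495, 0.1293]
orientation: [-180.0, -0.1, -172.2]
force: [-0.5, -0.5, -0.2]
opening: 0.0008
gripper_force: 0.0
```

```bash
python3 -c "
from h import *
go(529,296,110,-168)"
```

```text
pose [529.9 249.5 129.3] [-1.7996e+02 -8.0000e-02 -1.7223e+02] t 17.55 F [-0.5 -0.5 -0.2] open 0.0007694244017196871 | go [-5.5 46.3 19.2] [-0.  -0.1 -4.2]
```

>>> apply_moves --deltas '[{"fingers": 0,"delta_pos": [-3,25,10],"angular": [0,0,-2]},{"fingers": 0,"delta_pos": [-5,46,19],"angular": [0,0,-4]},{"fingers": 0,"delta_pos": [-5,46,19],"angular": [0,0,-4]},{"fingers": 0,"delta_pos": [-5,46,19],"angular": [0,0,-4]}]'

```text
clock: 17.95
tool_pos: [0.5293, 0.2944, 0.1104]
orientation: [-179.9, -0.1, -168.3]
force: [-0.7, 0.6, 0.3]
opening: 0.0004
gripper_force: 0.0
```

Run:
```python
from h import *
o=ctrl.get_obs(); c=cam('wrist',o); im=ctrl.snapshot('wrist')
for k in white(im,150,(0,0,640,300),600): print(cv2.boundingRect(k),rect(c,k,.054))
t=ctrl.snapshot('top')
go(529.5,296,30,-168)
```

```text
(247, 204, 159, 60) [525.7 294.9 102.8  40.  101.6]
(370, 0, 210, 57) [386.6 354.  121.4  30.2 102. ]
pose [529.6 294.2 111.2] [-1.7999e+02 -2.0000e-02 -1.6836e+02] t 18.05 F [ 0.2 -0.6  0.4] open 0.0005086865868441272 | go [-0.3  1.8 81.2] [-0.  -0.  -0.4]
```

The wrist view agrees with the top view: key at about (528,295), 103 mm long, 101.6°. I descend to about 8 mm above it, then go in small steps.

>>> apply_moves --deltas '[{"fingers": 0,"delta_pos": [1,1,30],"angular": [0,0,0]},{"fingers": 0,"delta_pos": [1,1,60],"angular": [0,0,0]},{"fingers": 0,"delta_pos": [1,1,82],"angular": [0,0,0]},{"fingers": 0,"delta_pos": [1,1,92],"angular": [0,0,0]},{"fingers": 0,"delta_pos": [1,1,92],"angular": [0,0,0]},{"fingers": 0,"delta_pos": [1,1,92],"angular": [0,0,0]}]'

```text
clock: 18.65
tool_pos: [0.529, 0.2959, 0.0202]
orientation: [180.0, 0.1, -168.3]
force: [-0.1, 0.4, 0.4]
opening: 0.0008
gripper_force: 0.0
```

>>> apply_moves --deltas '[{"fingers": 0,"delta_pos": [0,0,2],"angular": [0,0,0]},{"fingers": 0,"delta_pos": [0,0,4],"angular": [0,0,0]},{"fingers": 0,"delta_pos": [0,0,4],"angular": [0,0,0]},{"fingers": 0,"delta_pos": [0,0,4],"angular": [0,0,0]}]'

```text
clock: 19.05
tool_pos: [0.5284, 0.2958, 0.0156]
orientation: [180.0, 0.0, -168.3]
force: [-0.5, 0.3, -0.7]
opening: 0.0005
gripper_force: 0.0
```

>>> apply_moves --deltas '[{"fingers": 0,"delta_pos": [0,0,1],"angular": [0,0,0]},{"fingers": 0,"delta_pos": [0,0,2],"angular": [0,0,0]},{"fingers": 0,"delta_pos": [0,0,3],"angular": [0,0,0]},{"fingers": 0,"delta_pos": [0,0,3],"angular": [0,0,0]},{"fingers": 0,"delta_pos": [0,0,3],"angular": [0,0,0]}]'

```text
clock: 19.55
tool_pos: [0.5285, 0.2958, 0.0128]
orientation: [180.0, 0.0, -168.3]
force: [-1.4, -1.4, 6.9]
opening: 0.0004
gripper_force: 3.4
```

>>> apply_moves --deltas '[{"fingers": 0,"delta_pos": [0,0,1],"angular": [0,0,0]},{"fingers": 0,"delta_pos": [0,0,1],"angular": [0,0,0]},{"fingers": 0,"delta_pos": [0,0,1],"angular": [0,0,0]}]'

```text
clock: 19.85
tool_pos: [0.5285, 0.2958, 0.0119]
orientation: [180.0, 0.0, -168.3]
force: [-3.7, -1.3, 6.8]
opening: 0.0004
gripper_force: 3.5
```

>>> apply_moves --deltas '[{"fingers": 0,"delta_pos": [0,0,1],"angular": [0,0,0]},{"fingers": 0,"delta_pos": [0,0,1],"angular": [0,0,0]},{"fingers": 0,"delta_pos": [0,0,1],"angular": [0,0,0]}]'

```text
clock: 20.15
tool_pos: [0.5285, 0.2959, 0.0108]
orientation: [180.0, 0.0, -168.3]
force: [-2.5, 0.5, 6.2]
opening: 0.0003
gripper_force: 3.0
```

The force peaked near 7 N at a reading of about 12.3 and is now falling. The key is about 4 mm down, so one more small step should make the click certain.

>>> apply_moves --deltas '[{"fingers": 0,"delta_pos": [0,0,1],"angular": [0,0,0]},{"fingers": 0,"delta_pos": [0,0,1],"angular": [0,0,0]},{"fingers": 0,"delta_pos": [0,0,1],"angular": [0,0,0]}]'

```text
clock: 20.45
tool_pos: [0.5285, 0.2959, 0.0095]
orientation: [180.0, 0.0, -168.3]
force: [-0.9, 0.7, 4.2]
opening: 0.0002
gripper_force: 2.0
```

The force has dropped to 4.2 N, so the key has clicked (about 5 mm down). I let it up.

>>> apply_moves --deltas '[{"fingers": 0,"delta_pos": [0,0,-5],"angular": [0,0,0]},{"fingers": 0,"delta_pos": [0,0,-20],"angular": [0,0,0]},{"fingers": 0,"delta_pos": [0,0,-50],"angular": [0,0,0]},{"fingers": 0,"delta_pos": [0,0,-80],"angular": [0,0,0]},{"fingers": 0,"delta_pos": [0,0,-100],"angular": [0,0,0]},{"fingers": 0,"delta_pos": [0,0,-100],"angular": [0,0,0]},{"fingers": 0,"delta_pos": [0,0,-100],"angular": [0,0,0]}]'

```text
clock: 21.15
tool_pos: [0.5282, 0.2957, 0.1093]
orientation: [180.0, 0.0, -168.3]
force: [-0.3, -0.3, 0.5]
opening: 0.0004
gripper_force: 0.0
```

Run:
```python
from h import *
im=ctrl.snapshot('top'); c=cam('top')
for k in white(im,150,(360,200,420,265)): print(cv2.boundingRect(k),rect(c,k,.08))
go(0,0,0,-168)
print(ctrl.close_job())
```

```text
(373, 211, 37, 41) [ 581.2 -247.   110.2  107.1   17.4]
pose [527.8 295.3 108.5] [-1.7999e+02 -6.0000e-02 -1.6833e+02] t 21.2 F [-0.4 -0.1  0.5] open 0.000558744378491072 | go [ 576.5 -182.4  109.1] [-0.  -0.1 -0.3]
the job is handed in; nothing more can be done
None
```

The loose bar lies flat, crosswise and centred on the two lower bars, and the long key was pressed just past its click (about 5 mm) and let go. The job was handed in at 21.2 s; no verdict came back, and I did not check the key's return separately.

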